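# Lock the green fuse carrier into its bayonet socket

### The arm

A 6-joint arm with a two-finger parallel gripper is mounted at the origin on the work surface. World frame = base frame: x ahead of the robot, y to its left, z up, the work surface at z = 0. Lengths are in m, angles in rad, forces in N, time in s.
With the tool pointing down it reaches from about 0.35 to 0.975 m from the base axis. Payload 4.9 kg.
Tool frame: the origin (TCP) lies between the finger pads; the fingertips stand 25 mm ahead of it and the grasp point (between the pads) lies 6 mm ahead of it; z points along the fingers, y is the direction in which the jaws open and shut (so a half turn about z gives the same grasp; the last joint's range is limited). The gripper opens to 85 mm and grips with 20 to 120 N. Pads are 22 mm wide; open, the fingers measure 114 mm over their backs; the gripper's body (76 mm by 85 mm) begins 54 mm behind the grasp point. The pads swing forward as they close: fully open they stand 13 mm farther back than shut.
Start: joints at [1.082, 0.053, 1.613, -0, 1.476, -0.119], TCP at [0.226, 0.583, 0.256] pointing down, gripper open.
Joint ranges: [-3.01, 3.01], [-1.01, 2.22], [0.06, 2.58], [-1.02, 4.17], [0.09, 2.62], [-3.14, 3.14]. Speed limits (rad/s): [2.57, 2.57, 3.14, 3.14, 3.14, 3.14].

### API

Orientations are given as a unit quaternion [w, x, y, z].
In Python, from plant import r, viewer, close_job gives the robot as it stands. The module is installed in compiled form; this text tells all that it offers.
- The arm moves only by the tool arm_command, never from a script. Its argument "commands" is a list of rows, each a list of 6 numbers: the shift along the tool's x, y, z in mm, then the turn, a rotation vector about the tool's x, y, z in rad. A call has 1 to 5 rows; each row is the pose to reach, as a shift and turn from the pose measured when the call began, along the tool's axes at that moment; what a row does not reach only later rows make up. A row lasts 1/8 s, in which the tool goes at most 62.5 mm and 10.7 degrees, less where a joint would pass 70% of its speed; a pose out of reach is approached as far as the arm can. A call with a gripper value outside its range is refused whole. "jaw" is the opening, from 0 (shut) to 1 (fully open), set as the call begins (left out, the last holds). The fingers move at their own pace and stop on an object; "squeeze" is the grip in N (left out, the last holds). Time passes only in rows, so rows that repeat a pose let the fingers close. It gives the time, the measured TCP pose, the force and the opening at its end, in the units of the state.
- r.state(): the state, without advancing time (a new reading comes with each control period).
- viewer.grab_frame(name): name is "side" or "top"; returns a dict with "color" (400x640x3 uint8, blue, green, red), "fx", "fy", "cx", "cy" (pixels), "world_to_cam" (4x4, takes a point from world to camera coordinates). Camera axes: x right, y up, looking along -z (the intrinsics and any distortion apply to the point x, -y, -z); pixel columns grow to the right and rows downward; lengths in m; the calibration is good to about 2 mm. A picture is of the moment at which its call begins. There is no depth.
- close_job(): hands the job in, once; it reports no verdict.
The state is a dict: "clock": time; "joint_pos": joint angles; "joint_velocities": joint speeds; "effort": joint torques, N m; "position": TCP position; "orientation": TCP orientation; "wrist_force": force on the tool from outside, world axes, zero at the start; "torque": the same for the moment, N m; "gripper_width": finger opening in m.
Only numpy, scipy, OpenCV 4.12 (cv2) and the standard library are available. Lean on these libraries where they do the work, as an engineer would, in place of code of your own. Each camera call takes 0.05 s, during which the arm holds its last target.

### The job

Take the green fuse carrier out of the tray and fit it in the white bayonet socket on top of the dark supply box: lugs into the entry slots, push it in against the spring, turn it clockwise to the stop, and let the spring lift it into its notches so that it stays locked when you let go. Never force it, and leave the orange carrier and everything else on the bench where it is.

Things in the scene. Friction and masses are not known exactly. Their poses are not given: they have to be found in the camera images.
- carrier_center (a point): Green fuse carrier, loose, about 90 g, upright in one tray compartment. Point: on its axis, half-way up its 59 mm; z up. From its underside up: barrel 22 mm across to 25 mm, flange 38 mm across to 31 mm, then the grip bar to 59 mm: 36 mm long (x), 12 mm thick (y), to be held by its flat sides. A half turn about z makes no difference.
- carrier_foot (a point): Centre of the green carrier's underside, axes as carrier_center. The foot is chamfered 2 mm over 3 mm. Two brass lugs stick out opposite each other along +x and -x (as the bar runs), 8 to 13 mm above the underside, 6 mm wide (y), 34 mm tip to tip.
- socket (a point): Nominal centre of the mouth of the white bayonet socket (49 mm across, 24 mm tall, bore 25 mm) on the dark box; z up. Hand-clamped, it truly stands up to 2 mm higher or lower and is turned up to 0.7 rad either way about z against this frame: not in the reading, to be felt or seen. More than 50 N, summed over all contacts of carrier and socket, or about 0.3 N m on blocked lugs, damages them.
- socket_entry (a point): Nominal place, at mouth height, 18 mm from the axis, of one of two opposite entry slots (green marks): 11 mm wide, open on top, reaching 19.5 mm from the axis. The carrier enters with its x 1.1 rad anticlockwise (from above) of the socket's x. Lugs not over the slots rest on the rim, with the underside 8 mm below the mouth.
- socket_floor (a point): On the axis, 24 mm below the mouth: the underside's hard stop. The spring plunger (19 mm brass disc) meets the underside 14 mm above this with 3 N, plus 0.6 N per mm, to 11.4 N at the stop. Only 0 to 2 mm above the stop (over 10.2 N) do the lugs pass under the rim, so that the carrier can turn clockwise; it cannot turn anticlockwise.
- socket_notch (a point): Nominal place, at mouth height, 18 mm from the axis, of one of two opposite notches (black marks), 1.1 rad clockwise of the slots: bar along socket x. 0.12 rad of play, then a fixed end stop. Let up here the lugs rise 4.8 mm and lock: underside 17 mm below the true mouth, carrier centre 12.5 mm above it. Let up elsewhere it is not locked.
- unit: Dark metal supply box that carries the socket, 150 (x) x 200 (y) x 70 mm, fixed to the bench; origin under its centre. The socket's axis is 10 mm to -x and 20 mm to +y of it.
- tray: Black tray, fixed, 95 (x) x 180 (y) mm, walls 18 mm high and 4 mm thick, floor 4 mm thick, a divider across the middle makes two compartments along y; one holds the green carrier, the other the orange. Origin under its centre.
- spare_center (a point): Orange fuse carrier of another rating, same shape and size as the green one, standing in the other compartment, 70 to 105 mm from it; not to be moved. The point is its centre.
- flux: Flux bottle, 44 mm in diameter, 85 mm high, loose, at the far side; origin under its centre. To be left alone.
- spool: Grey spool, 54 mm in diameter, 45 mm high, loose, at the far left; origin under its centre. To be left alone.
- driver: Yellow screwdriver, 170 mm long, lying on the bench at the near right; to be left alone.
There are look-alikes about, which are no part of the job. Of the things that look like the unit, the middle-sized one is meant. Leave any red look-alike of the part that bears carrier_center alone.

How it is judged:
By the outcome, as a careful person would: the job done as asked, in the order asked, and still so for the second after the job is handed in, with the robot touching nothing.
It also fails if it takes over 72 s, if anything falls off the work surface, if the arm or the gripper's body presses on something with over 40 N, if the wrist force passes 120 N, or if a joint passes its speed limit or range.

## Working session

There is one attempt and no reset: what is moved stays moved. The work goes in short steps, Python scripts to look and compute and a tool call to move; the robot and the scene stay as the last step left them, time stands still between calls to the robot, and variables do not carry over. Pictures are saved under pics/ and viewed, and the job is handed in when it is done.

Besides the shell and the picture viewer there is one more tool, called as a command line: name --pt "numbers of a row" for each row, then --argument value for the rest. arm_command: Moves the arm, as the interface text tells. Its arguments: {"type":"object","properties":{"commands":{"type":"array","items":{"type":"array","items":{"type":"number"}}},"jaw":{"type":"number"},"squeeze":{"type":"number"}},"required":["commands"]}

```bash
mkdir -p pics; ls
python3 - <<'E'
from plant import r, viewer
import cv2, numpy as np
np.set_printoptions(precision=4,suppress=True)
for n in("side","top"):
    f=viewer.grab_frame(n); cv2.imwrite(f"pics/{n}0.png",f["color"])
    print(n,{k:v for k,v in f.items() if k!="color"})
print(r.state())
E
```

```text
pics
side {'fx': 372.9318742465942, 'fy': 372.9318742465942, 'cx': 320.2585821370722, 'cy': 201.86180803789478, 'world_to_cam': array([[-0.9056, -0.4239, -0.0107,  0.4241],
       [ 0.2959, -0.6497,  0.7003, -0.2089],
       [-0.3038,  0.631 ,  0.7138, -0.8876],
       [ 0.    ,  0.    ,  0.    ,  1.    ]])}
top {'fx': 424.7636691717018, 'fy': 424.7636691717018, 'cx': 318.02634425901687, 'cy': 191.99093033627744, 'world_to_cam': array([[ 0.0047, -1.    ,  0.0018, -0.0006],
       [ 0.9759,  0.005 ,  0.2182, -0.5147],
       [-0.2182,  0.0007,  0.9759, -1.0893],
       [ 0.    ,  0.    ,  0.    ,  1.    ]])}
{'clock': 0.1, 'joint_pos': array([ 1.082 ,  0.0533,  1.6142,  0.    ,  1.476 , -0.119 ]), 'joint_velocities': array([ 0.0011, -0.0013, -0.0031,  0.0014,  0.0017, -0.0004]), 'effort': array([  0.0013, -39.4898, -37.1366,  -0.0001,   0.0039,   0.    ]), 'position': array([0.2256, 0.5823, 0.2552]), 'orientation': array([-0.0003,  0.1838,  0.983 , -0.0009]), 'wrist_force': array([-0.2871,  0.0156,  1.3451]), 'torque': array([-0.0305, -0.0051, -0.0088]), 'gripper_width': 0.08573171085877991}
```

View pics/side0.png

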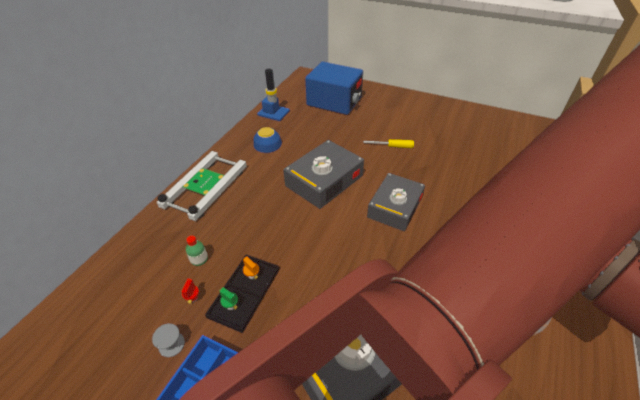

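View pics/top0.png

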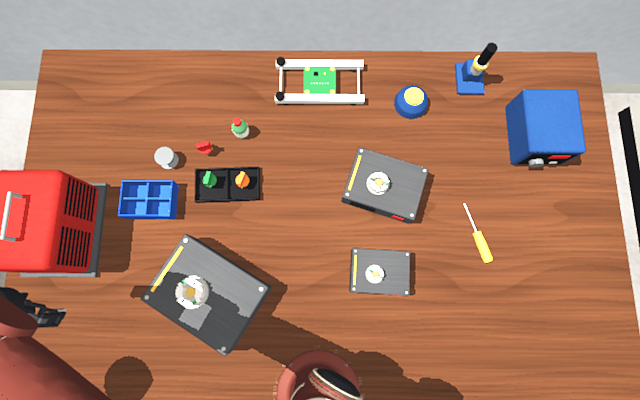

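The top view shows three dark boxes: large at (205,295), middle-sized at (385,185) and small at (380,272). The tray is at (228,184) with green at (209,180) and orange at (242,181). I'll zoom in.

Run:
```python
import cv2, numpy as np
t=cv2.imread("pics/top0.png"); s=cv2.imread("pics/side0.png")
def z(im,x0,y0,w,h,k): return cv2.resize(im[y0:y0+h,x0:x0+w],None,fx=k,fy=k,interpolation=cv2.INTER_CUBIC)
a=z(t,335,140,100,90,5); b=z(t,190,155,80,55,5)
cv2.imwrite("pics/z1.png",a); cv2.imwrite("pics/z2.png",b)
cv2.imwrite("pics/z3.png",z(s,280,135,90,75,6)); cv2.imwrite("pics/z4.png",z(s,200,245,90,90,6))
```

```text
(no output)
```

View pics/z1.png

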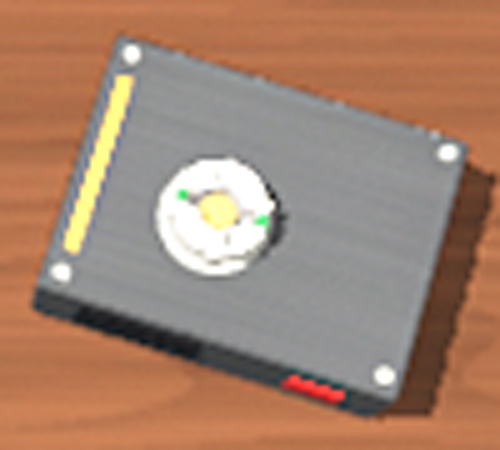

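View pics/z2.png

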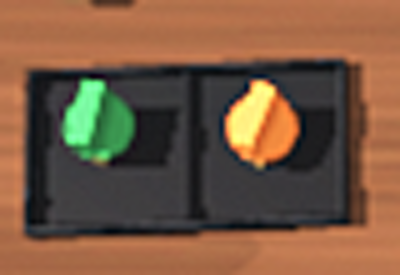

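View pics/z3.png

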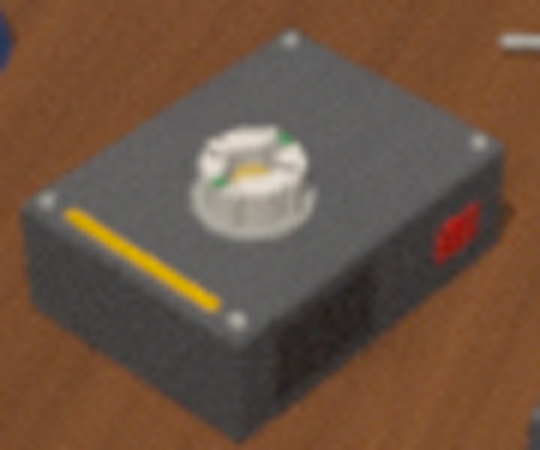

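View pics/z4.png

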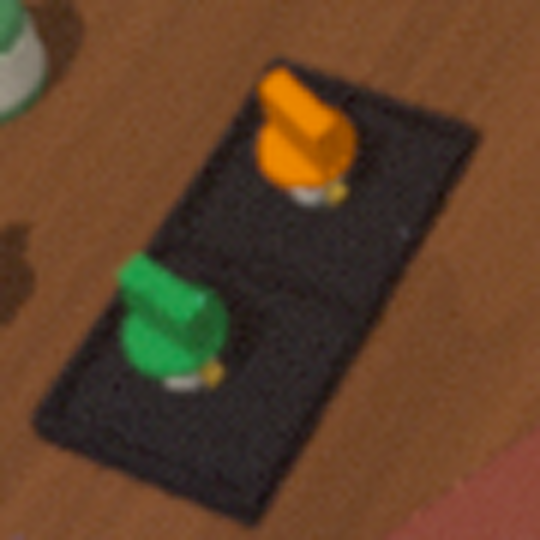

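```bash
cat > h.py <<'E'
import numpy as np, cv2
from plant import r, viewer
np.set_printoptions(precision=4,suppress=True)
def ray(f,uv):
    W=np.array(f["world_to_cam"]);R=W[:3,:3];t=W[:3,3]
    d=np.array([(uv[0]-f["cx"])/f["fx"],-(uv[1]-f["cy"])/f["fy"],-1.])
    return -R.T@t, R.T@d
def onz(f,uv,z):
    o,d=ray(f,uv); return o+d*(z-o[2])/d[2]
def tri(f,a,g,b):
    o1,d1=ray(f,a);o2,d2=ray(g,b)
    s=np.linalg.lstsq(np.c_[d1,-d2],o2-o1,rcond=None)[0]
    p=o1+s[0]*d1;q=o2+s[1]*d2
    return (p+q)/2,np.linalg.norm(p-q)*1e3
def proj(f,p):
    c=f["world_to_cam"]@np.r_[p,1]
    return np.array([f["cx"]-f["fx"]*c[0]/c[2],f["cy"]+f["fy"]*c[1]/c[2]])
def blobs(m,mn=3):
    n,l,s,c=cv2.connectedComponentsWithStats(m.astype(np.uint8))
    return [(s[i,4],c[i],s[i,:4]) for i in range(1,n) if s[i,4]>=mn]
E
python3 - <<'E'
from h import *
T=viewer.grab_frame("top");S=viewer.grab_frame("side")
# screws of the box: top crops
ts=np.array([[131,54],[448,153],[384,375],[61,271]])/5+[335-.4,140-.4]
ss=np.array([[290,40],[479,142],[237,320],[47,201]])/6+[280-.4,135-.4]
# correspondence: top TL (near yellow bar, far)...
order=[3,0,1,2]
for k,perm in (("a",[3,0,1,2]),("b",[2,3,0,1]),("c",[0,1,2,3]),("d",[1,2,3,0])):
    print(k,[tri(T,ts[i],S,ss[perm[i]]) for i in range(4)])
P=np.array([onz(T,u,.07) for u in ts]);print(P,np.linalg.norm(np.diff(P,axis=0),axis=1),P.mean(0))
for n,f,x0,y0,w,h in(("top",T,335,140,100,90),("side",S,280,135,90,75)):
    c=f["color"][y0:y0+h,x0:x0+w]; H=cv2.cvtColor(c,cv2.COLOR_BGR2HSV)
    g=(H[...,0]>45)&(H[...,0]<85)&(H[...,1]>60)
    y=(H[...,0]>15)&(H[...,0]<32)&(H[...,1]>60)
    w_=(H[...,1]<45)&(H[...,2]>170)
    for nm,m in(("g",g),("y",y),("w",w_)):
        for b in blobs(m,2): print(n,nm,b[0],b[1]+[x0,y0],b[2]+[x0,y0,0,0])
for n,f,x0,y0,w,h in(("top",T,190,155,80,55),("side",S,200,245,90,90)):
    c=f["color"][y0:y0+h,x0:x0+w]; H=cv2.cvtColor(c,cv2.COLOR_BGR2HSV)
    g=(H[...,0]>50)&(H[...,0]<85)&(H[...,1]>100)&(H[...,2]>70)
    for b in blobs(g,5): print(n,"carrier",b[0],b[1]+[x0,y0],b[2]+[x0,y0,0,0])
    cv2.imwrite(f"pics/gc_{n}.png",cv2.resize(c,None,fx=8,fy=8,interpolation=cv2.INTER_NEAREST))
E
```

```text
a [(array([ 0.6285, -0.1143,  0.0692]), np.float64(0.7185805142336549)), (array([ 0.5738, -0.2847,  0.0685]), np.float64(0.18629756034315723)), (array([ 0.4516, -0.2448,  0.0692]), np.float64(0.9976654731345238)), (array([ 0.5066, -0.0748,  0.0704]), np.float64(0.9971929510763646))]
b [(array([ 0.5863, -0.1253,  0.025 ]), np.float64(109.64117613440388)), (array([ 0.6788, -0.3064, -0.1049]), np.float64(120.69841841167084)), (array([ 0.4876, -0.213 ,  0.1365]), np.float64(99.18792675004195)), (array([ 0.4343, -0.0693,  0.2203]), np.float64(78.85032044104375))]
c [(array([ 0.5361, -0.1049,  0.2192]), np.float64(83.78209567574154)), (array([ 0.5247, -0.2962,  0.0344]), np.float64(113.92664240214192)), (array([ 0.5358, -0.265 , -0.1115]), np.float64(113.27111220236846)), (array([ 0.5351, -0.0517,  0.1421]), np.float64(93.08633223288454))]
d [(array([ 0.4889, -0.1003,  0.2144]), np.float64(175.21485153512944)), (array([ 0.6529, -0.3645, -0.2345]), np.float64(11.350519869482659)), (array([ 0.5515, -0.1968,  0.0388]), np.float64(217.72925441155218)), (array([ 0.4709, -0.0615,  0.2484]), np.f
[... 414 characters left out ...]
op w 2 [421.  166.5] [421 166   1   2]
top w 13 [424.3077 170.    ] [422 169   5   3]
top w 359 [377.2006 183.0028] [366 171  24  24]
top w 16 [346.625 194.   ] [345 192   4   5]
top w 15 [411.4 214.6] [410 213   4   4]
side g 2 [327.  157.5] [327 157   1   2]
side y 15 [321.     163.0667] [318 162   7   3]
side y 115 [303.2261 177.8783] [290 169  27  19]
side w 50 [318.18 159.6 ] [313 157  13   8]
side w 61 [324.9016 164.0492] [317 159  14  10]
side w 6 [315.1667 170.8333] [313 169   5   4]
side w 4 [322.5 173. ] [321 173   4   1]
top carrier 177 [209.1695 179.0678] [202 171  15  16]
side carrier 11 [200.4545 247.2727] [200 245   2   6]
side carrier 268 [227.4925 297.9851] [220 287  18  21]
```

Run:
```python
from h import *
T=viewer.grab_frame("top");S=viewer.grab_frame("side")
for z in (.092,.094,.096):
    a=onz(T,[371.5,178.5],z);b=onz(T,[387.33,183.83],z);print(z,a,b,(a+b)/2,np.linalg.norm(a-b),np.arctan2(*(a-b)[1::-1]))
print("brass",onz(T,[378.28,181.56],.084))
print("nominal px",proj(T,[.537,-.1574,.094]),proj(S,[.537,-.1574,.094]))
def draw(f,n,c,x0,y0,w,h,k):
    im=cv2.resize(f["color"][y0:y0+h,x0:x0+w],None,fx=k,fy=k,interpolation=cv2.INTER_NEAREST)
    raw=im.copy()
    for rad,z,col in((.0245,.094,(255,0,255)),(.0125,.094,(255,0,0))):
        pts=[(proj(f,[c[0]+rad*np.cos(t),c[1]+rad*np.sin(t),z])-[x0,y0]+.5)*k for t in np.linspace(0,6.28,60)]
        cv2.polylines(im,[np.int32(pts)],True,col,1)
    return np.hstack([raw,im])
c=[.537,-.1574]
cv2.imwrite("pics/d1.png",np.vstack([draw(T,"t",c,362,166,32,32,12),]))
cv2.imwrite("pics/d2.png",draw(S,"s",c,308,148,32,32,12))
```

```text
0.092 [ 0.544  -0.1387  0.092 ] [ 0.5297 -0.1799  0.092 ] [ 0.5368 -0.1593  0.092 ] 0.04362927527700367 1.2385485535855345
0.094 [ 0.5434 -0.1384  0.094 ] [ 0.5292 -0.1796  0.094 ] [ 0.5363 -0.159   0.094 ] 0.04354873230778064 1.2385485535855318
0.096 [ 0.5429 -0.1381  0.096 ] [ 0.5288 -0.1792  0.096 ] [ 0.5358 -0.1587  0.096 ] 0.04346818933855753 1.2385485535855338
brass [ 0.5378 -0.1575  0.084 ]
nominal px [378.7932 180.9154] [321.4772 161.2108]
```

View pics/d1.png

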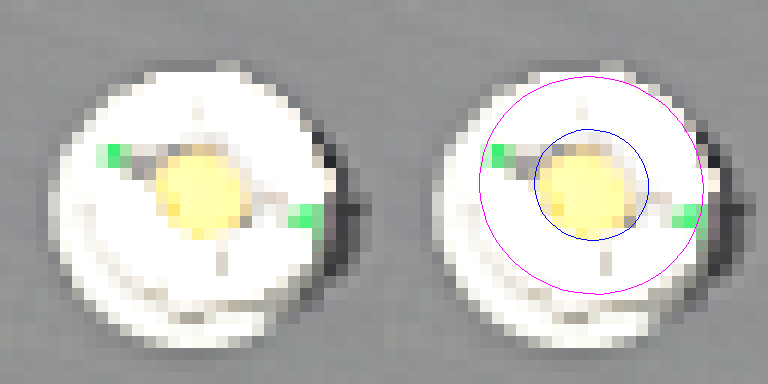

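View pics/d2.png

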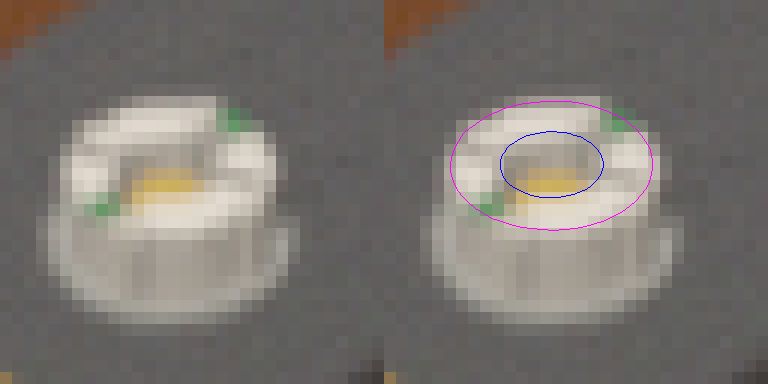

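View pics/gc_top.png

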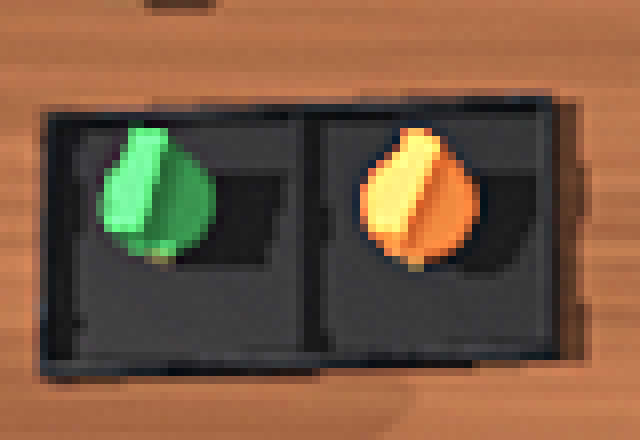

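View pics/gc_side.png

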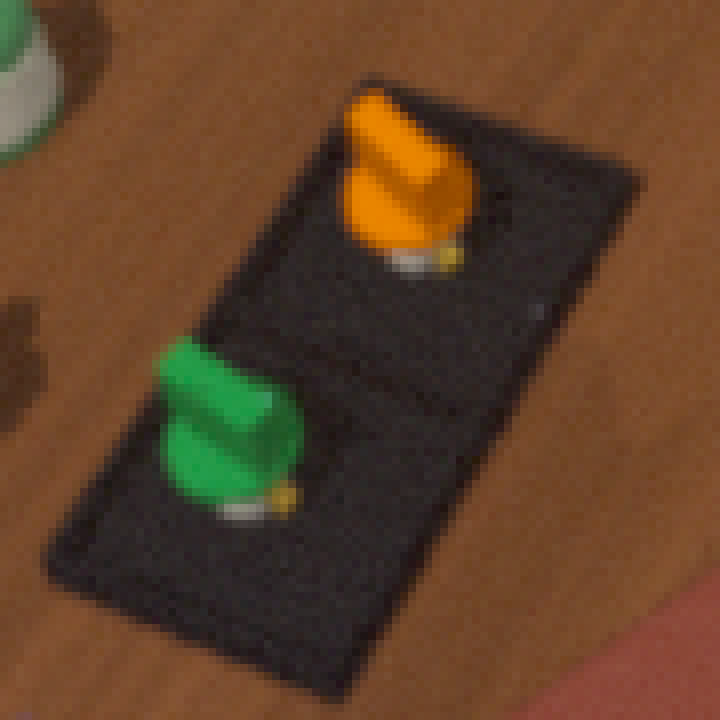

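Run:
```python
from h import *
T=viewer.grab_frame("top");S=viewer.grab_frame("side")
for u in ([190,338],[275,390],[163,375],[160,350],[250,420]): print("S",u,onz(S,np.array(u)/8+[199.5,244.5],.063))
for u in ([132,126],[168,126],[145,200],[145,232],[102,232],[102,215]): print("T",u,onz(T,np.array(u)/8+[189.5,154.5],.063))
print("lug",tri(T,np.array([158,257])/8+[189.5,154.5],S,np.array([285,495])/8+[199.5,244.5]))
# marks side
a,b=[onz(S,np.array(u)/12+[307.5,147.5],.094) for u in([233,120],[100,208])]
print(a,b,(a+b)/2,np.arctan2(*(b-a)[1::-1]),np.arctan2(*(a-b)[1::-1]))
for n,f,x0,y0,w,h in(("top",T,196,162,28,28),("side",S,212,282,32,36)):
    print(n);print(f["color"][y0:y0+h,x0:x0+w,1])
    im=cv2.resize(f["color"][y0:y0+h,x0:x0+w],None,fx=20,fy=20,interpolation=cv2.INTER_CUBIC); cv2.imwrite(f"pics/q_{n}.png",im[:600])
```

```text
S [190, 338] [0.5675 0.2952 0.063 ]
S [275, 390] [0.5366 0.2989 0.063 ]
S [163, 375] [0.5674 0.3079 0.063 ]
S [160, 350] [0.5728 0.3018 0.063 ]
S [250, 420] [0.5376 0.3095 0.063 ]
T [132, 126] [0.5722 0.3062 0.063 ]
T [168, 126] [0.5723 0.294  0.063 ]
T [145, 200] [0.5464 0.3002 0.063 ]
T [145, 232] [0.5353 0.2995 0.063 ]
T [102, 232] [0.5352 0.314  0.063 ]
T [102, 215] [0.5411 0.3143 0.063 ]
lug (array([0.5375, 0.3066, 0.0175]), np.float64(0.2453562555286338))
[ 0.5297 -0.1795  0.094 ] [ 0.5449 -0.1359  0.094 ] [ 0.5373 -0.1577  0.094 ] 1.2344529046877462 -1.907139748902047
top
[[108 108 108 108 108 109 109 110 108 109 109 108 109 109 109 109 109 108
  107 109 110 109 108 110 109 109 108 110]
 [112 113 113 113 111 112 113 114 112 113 113 111 111 112 110 109 111 111
  112 110 112 112 113 113 111 112 112 111]
 [117 117 117 116 118 116 117 117 118 116 116 115 117 115 117 114 117 114
  115 116 116 115 115 116 117 115 115 116]
 [114 116 115 116 115 115 115 116 115 114 115 114 114 115 115 115 115 118
  117 118 118 118 118 116 117 118 117 118]
 [113 115 114 115 114 112 115 115 113 114 114 
[... 2223 characters left out ...]
174 143 162 207 200 139 113
   76  24  24  29  29  28  30  29  27  36]
 [ 20  25  25  48  66  64  63  59  55  65 136 159 140 176 212 181  73  31
   17  22  27  29  28  28  29  28  25  47]
 [ 19  25  26  47  64  64  61  62  60  56  51  49  80 112 115  71   7  19
   25  25  26  26  25  27  25  26  23  45]
 [ 21  27  26  49  65  62  62  61  62  62  61  59  53  62  70  56  43  47
   47  48  48  47  48  47  48  49  46  54]
 [ 24  30  25  49  68  64  63  61  63  61  62  62  60  60  60  62  63  65
   65  64  64  63  64  63  64  63  64  62]]
side
[[74 72 75 ... 41 37 45]
 [72 72 75 ... 42 35 41]
 [76 72 77 ... 38 39 33]
 ...
 [37 35 41 ... 40 36 35]
 [35 40 34 ... 40 33 39]
 [31 36 35 ... 32 42 37]]
```

View pics/q_top.png

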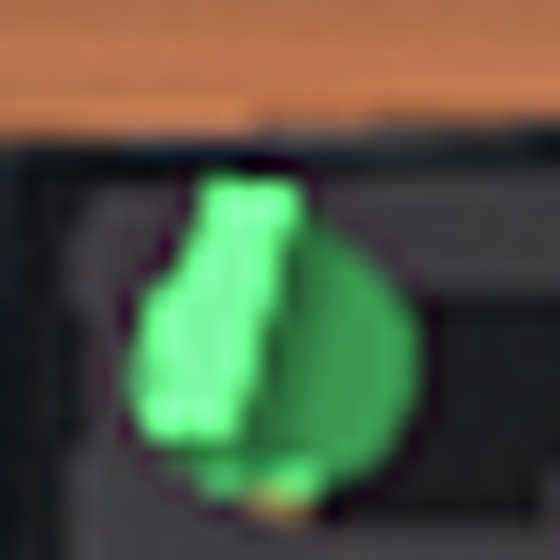

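View pics/q_side.png

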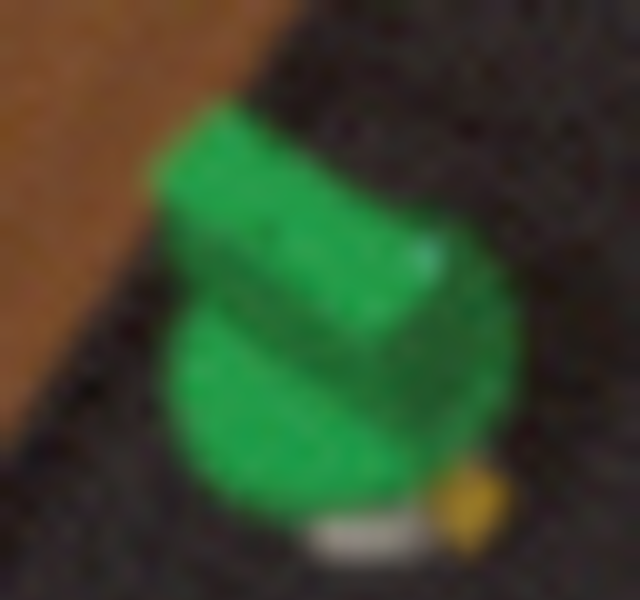

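Run:
```python
from h import *
T=viewer.grab_frame("top");S=viewer.grab_frame("side")
Q=np.array([onz(S,np.array(u)/20+[211.5,281.5],.063) for u in ([228,105],[440,240],[370,335],[152,180])])
print(Q,Q.mean(0),np.linalg.norm(np.diff(Q,axis=0),axis=1))
for a,b in((0,1),(3,2)): print(np.arctan2(*(Q[a]-Q[b])[1::-1]))
q=np.array([onz(T,np.array(u)/20+[195.5,161.5],.063) for u in ([205,178],[303,178],[240,440],[150,440])]);print(q,q[:].mean(0),np.arctan2(*(q[1]-q[2])[1::-1]))
# flange extremes in top z=.035
for u in([420,350],[260,505]): print(onz(T,np.array(u)/20+[195.5,161.5],.035))
# tray corners
for u in([48,112],[552,98],[560,352],[45,375]): print("tray",onz(T,np.array(u)/8+[189.5,154.5],.018))
s=r.state();print(s["clock"])
o=np.array([.6,.3]);
```

```text
[[0.5682 0.2955 0.063 ]
 [0.537  0.2998 0.063 ]
 [0.5373 0.3127 0.063 ]
 [0.5702 0.3069 0.063 ]] [0.5532 0.3037 0.063 ] [0.0314 0.0129 0.0335]
-0.13710824610022093
-0.17583243259253842
[[0.5718 0.3068 0.063 ]
 [0.5719 0.2935 0.063 ]
 [0.5353 0.2998 0.063 ]
 [0.5352 0.3119 0.063 ]] [0.5535 0.303  0.063 ] -0.17024034088639226
[0.555  0.2832 0.035 ]
[0.5329 0.304  0.035 ]
tray [0.5896 0.3484 0.018 ]
tray [0.5957 0.1706 0.018 ]
tray [0.504  0.1646 0.018 ]
tray [0.495 0.343 0.018]
0.5
```

```bash
cat >> h.py <<'E'
from scipy.spatial.transform import Rotation as Ro
def Rt_of(psi):
    y=np.array([np.cos(psi),np.sin(psi),0]);z=np.array([0,0,-1.]);return np.c_[np.cross(y,z),y,z]
def go(p,psi,show=True):
    s=r.state();q=s["orientation"];R=Ro.from_quat([q[1],q[2],q[3],q[0]]).as_matrix()
    d=R.T@(np.array(p)-s["position"])*1e3; v=Ro.from_matrix(R.T@Rt_of(psi)).as_rotvec()
    print("t",s["clock"],"pos",s["position"],"psi",np.arctan2(R[1,1],R[0,1]),"tilt",R[:2,2],"J",s["joint_pos"],"F",s["wrist_force"],"M",s["torque"],"w",s["gripper_width"])
    print("shift",d.round(1),"|",np.linalg.norm(d).round(1),"turn",v.round(3))
E
python3 -c "
from h import *
go([.5533,.3033,.25],1.40)"
```

```text
t 0.5 pos [0.2259 0.5827 0.2563] psi 1.2009838707019058 tilt [-0.     -0.0001] J [ 1.082   0.0527  1.613  -0.      1.476  -0.119 ] F [-0.1459 -0.4063  0.0582] M [ 0.0152 -0.0169 -0.0127] w 0.08547575068047637
shift [-406.3 -142.2    6.3] | 430.5 turn [-0.     0.    -0.199]
```

arm_command --pt "-40 -14 0 0 0 -0.02" --pt "-95 -33 0 0 0 -0.05" --pt "-150 -52 0 0 0 -0.08" --pt "-205 -72 0 0 0 -0.11" --pt "-260 -91 2 0 0 -0.14" --jaw 0.6

```text
clock: 1.12
position: [0.4367, 0.4026, 0.2547]
orientation: [0.0, 0.114, 0.993, 0.0]
wrist_force: [0.5, 0.8, 0.4]
gripper_width: 0.0512
```

```bash
python3 -c "
from h import *
go([.5533,.3033,.16],1.40)"
```

```text
t 1.125 pos [0.4367 0.4026 0.2547] psi 1.3421009927117922 tilt [0.0008 0.0006] J [ 0.6195 -0.0199  1.689   0.0001  1.4715 -0.7226] F [0.5233 0.8394 0.4444] M [ 0.0115 -0.0639  0.0166] w 0.05115881800967877
shift [-136.   -70.4   94.7] | 180.1 turn [ 0.001  0.001 -0.058]
```

arm_command --pt "-45 -24 20 0 0 -0.02" --pt "-90 -47 50 0 0 -0.04" --pt "-126 -65 80 0 0 -0.058" --pt "-136 -70.4 94 0 0 -0.058" --pt "-136 -70.4 94 0 0 -0.058"

```text
clock: 1.75
position: [0.5527, 0.3029, 0.1595]
orientation: [-0.001, 0.086, 0.996, -0.0]
wrist_force: [-0.2, 0.9, 0.7]
gripper_width: 0.0509
```

Run:
```python
from h import *
go([.5533,.3033,.065],1.40)
T=viewer.grab_frame("top");S=viewer.grab_frame("side")
a=cv2.resize(T["color"][130:230,160:290],None,fx=3,fy=3,interpolation=cv2.INTER_CUBIC)
b=cv2.resize(S["color"][215:335,160:290],None,fx=3,fy=3,interpolation=cv2.INTER_CUBIC)
b=b[:300] if 0 else b
c=np.zeros((360,780,3),np.uint8);c[:300,:390]=a;c[:,390:]=b;cv2.imwrite("pics/e1.png",c)
```

```text
t 1.75 pos [0.5527 0.3029 0.1595] psi 1.3990170312228358 tilt [-0.0019  0.0001] J [ 0.383   0.1416  1.6837  0.0008  1.318  -1.0162] F [-0.2115  0.9291  0.6981] M [ 0.025   0.0086 -0.0145] w 0.05091742663415483
shift [-0.7  0.5 94.5] | 94.5 turn [-0.    -0.002 -0.001]
```

View pics/e1.png

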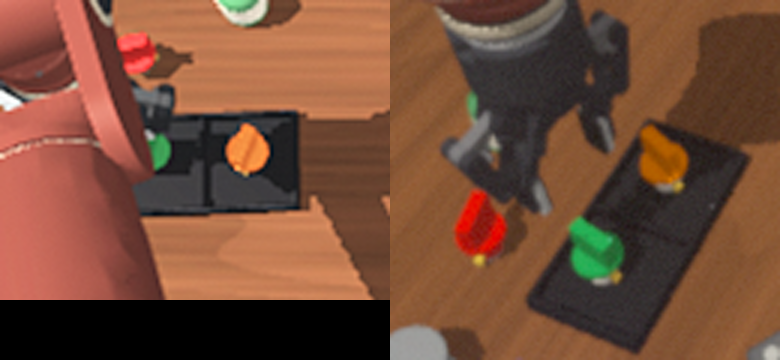

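arm_command --pt "-0.5 0.5 20 0 -0.002 0" --pt "-0.7 0.5 40 0 -0.002 0" --pt "-0.7 0.5 58 0 -0.002 0" --pt "-0.7 0.5 58 0 -0.002 0"

```text
clock: 2.35
position: [0.552, 0.3043, 0.1006]
orientation: [-0.001, 0.085, 0.996, -0.0]
wrist_force: [-0.1, -0.5, 0.3]
gripper_width: 0.0513
```

Run:
```python
from h import *
go([.5533,.3033,.065],1.40)
S=viewer.grab_frame("side")
cv2.imwrite("pics/e2.png",cv2.resize(S["color"][215:335,160:290],None,fx=5,fy=5,interpolation=cv2.INTER_CUBIC))
```

```text
t 2.35 pos [0.552  0.3043 0.1006] psi 1.4012863450775115 tilt [-0.0012 -0.0008] J [ 0.3859  0.2054  1.7179 -0.0003  1.2198 -1.0153] F [-0.0513 -0.466   0.3307] M [-0.0322  0.0373 -0.036 ] w 0.05129914766650025
shift [-1.4 -0.7 35.6] | 35.6 turn [-0.001 -0.001  0.001]
```

View pics/e2.png

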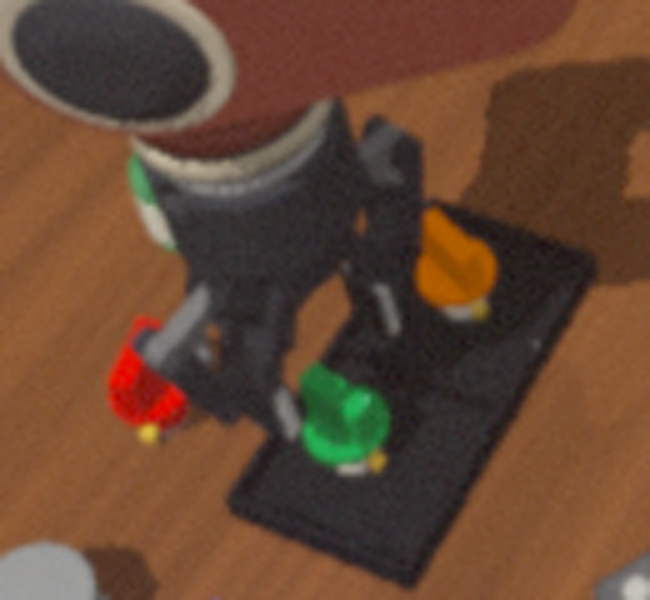

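arm_command --pt "-1 -0.5 18 0 -0.001 0" --pt "-1.4 -0.7 34 0 -0.001 0" --pt "-1.4 -0.7 35.6 0 -0.001 0"

```text
clock: 2.78
position: [0.553, 0.303, 0.0641]
orientation: [-0.001, 0.085, 0.996, -0.001]
wrist_force: [-0.4, 0.1, 0.1]
gripper_width: 0.0514
```

arm_command --pt "0 0 0 0 0 0" --pt "0 0 0 0 0 0" --pt "0 0 0 0 0 0" --pt "0 0 0 0 0 0" --pt "0 0 0 0 0 0" --jaw 0 --squeeze 40

```text
clock: 3.4
position: [0.5533, 0.3031, 0.0646]
orientation: [-0.0, 0.085, 0.996, -0.001]
wrist_force: [0.3, 0.6, 0.8]
gripper_width: 0.0112
```

Run:
```python
from h import *
go([.5533,.3033,.065],1.40)
S=viewer.grab_frame("side")
cv2.imwrite("pics/e3.png",cv2.resize(S["color"][215:335,160:290],None,fx=5,fy=5,interpolation=cv2.INTER_CUBIC))
```

```text
t 3.4 pos [0.5533 0.3031 0.0646] psi 1.400974592999452 tilt [-0.0008 -0.0012] J [ 0.3836  0.2518  1.7309 -0.0009  1.1601 -1.017 ] F [0.3034 0.6132 0.7536] M [-0.0107 -0.0238  0.0064] w 0.011247988294647137
shift [ 0.   0.2 -0.4] | 0.5 turn [-0.001 -0.001  0.001]
```

View pics/e3.png

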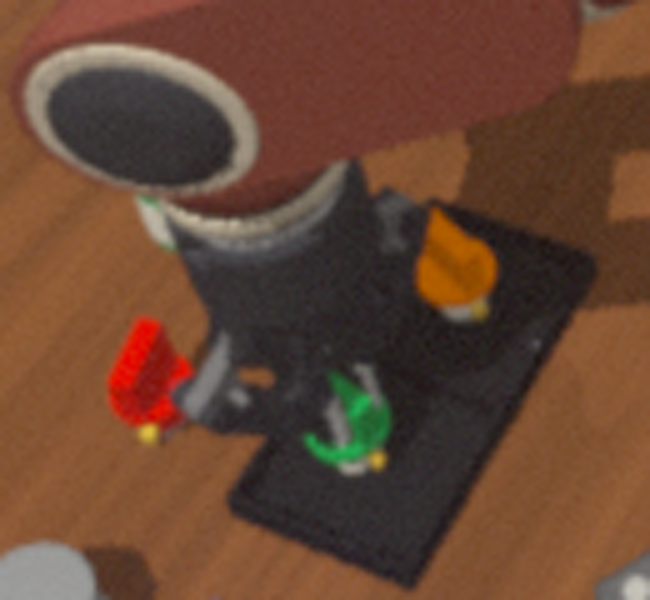

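arm_command --pt "0 0 -15 0 0 0" --pt "0 0 -55 0 0 0" --pt "0 0 -100 0 0 0" --pt "0 0 -140 0 0 0" --pt "0 0 -155 0 0 0" --squeeze 60

```text
clock: 4.08
position: [0.5547, 0.3039, 0.224]
orientation: [0.002, 0.085, 0.996, 0.001]
wrist_force: [0.2, -0.1, -0.7]
gripper_width: 0.0108
```

Run:
```python
from h import *
go([.537,-.1577,.22],-0.33)
S=viewer.grab_frame("side");cv2.imwrite("pics/e4.png",S["color"])
```

```text
t 4.075 pos [0.5547 0.3039 0.224 ] psi 1.4010461814312778 tilt [0.0049 0.0011] J [ 0.3839  0.0884  1.6298 -0.0008  1.4184 -1.017 ] F [ 0.1896 -0.1133 -0.6999] M [ 0.0258  0.0121 -0.0221] w 0.010752397182491236
shift [ -60.5 -457.9    3.4] | 461.9 turn [0.005 0.002 1.731]
```

View pics/e4.png

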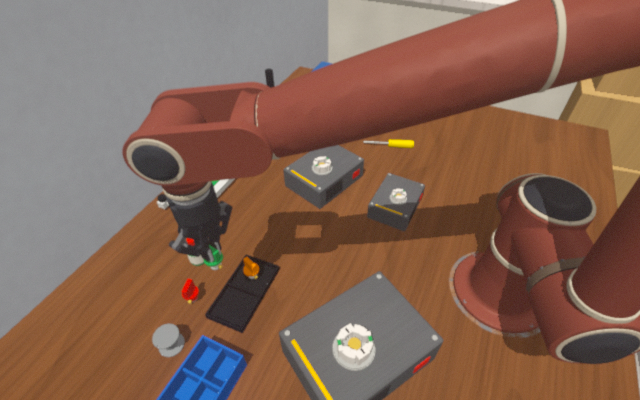

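arm_command --pt "-4 -30 0 0 0 0.12" --pt "-10 -75 0 0 0 0.29" --pt "-16 -120 0 0 0 0.46" --pt "-22 -165 0 0 0 0.63" --pt "-28 -210 0 0 0 0.8"

```text
clock: 4.75
position: [0.5458, 0.0908, 0.2219]
orientation: [0.001, 0.469, 0.883, 0.001]
wrist_force: [-0.0, 0.4, -0.5]
gripper_width: 0.0109
```

Run:
```python
from h import *
go([.537,-.1577,.22],-0.33)
```

```text
t 4.75 pos [0.5458 0.0908 0.2219] psi 0.5955895176509292 tilt [0.002  0.0011] J [ 0.0298 -0.0961  1.8175  0.0011  1.4183 -0.5659] F [-0.0401  0.3722 -0.495 ] M [-0.0029  0.0311 -0.0054] w 0.010880419522645504
shift [-200.8 -146.7    1.6] | 248.7 turn [ 0.002 -0.001  0.926]
```

arm_command --pt "-38 -28 0 0 0 0.18" --pt "-82 -60 0 0 0 0.36" --pt "-125 -92 0 0 0 0.54" --pt "-165 -120 0 0 0 0.72" --pt "-195 -143 0 0 0 0.88"

```text
clock: 5.38
position: [0.5356, -0.1524, 0.2193]
orientation: [-0.001, 0.802, 0.597, 0.0]
wrist_force: [0.5, -0.2, -1.9]
gripper_width: 0.0109
```

Run:
```python
from h import *
go([.537,-.1577,.185],-0.33)
```

```text
t 5.375 pos [ 0.5356 -0.1524  0.2193] psi -0.2910247965792261 tilt [-0.0011  0.0024] J [-0.4118 -0.0831  1.8095  0.0018  1.4171 -0.121 ] F [ 0.482  -0.1542 -1.9056] M [-0.0056 -0.0203  0.017 ] w 0.010900366320153329
shift [-4.7  3.  34.3] | 34.8 turn [-0.002 -0.002  0.039]
```

arm_command --pt "-3 2 15 -0.002 -0.002 0.039" --pt "-4.7 3 34 -0.002 -0.002 0.039" --pt "-4.7 3 44 -0.002 -0.002 0.039" --pt "-4.7 3 44 -0.002 -0.002 0.039"

```text
clock: 5.88
position: [0.5362, -0.1567, 0.1734]
orientation: [-0.001, 0.813, 0.582, -0.001]
wrist_force: [0.6, -0.5, -0.9]
gripper_width: 0.0109
```

Run:
```python
from h import *
go([.537,-.1577,.160],-0.33)
for n,x0,y0 in(("side",265,110),("top",320,130)):
    S=viewer.grab_frame(n);cv2.imwrite(f"pics/f_{n}.png",cv2.resize(S["color"][y0:y0+95,x0:x0+120],None,fx=6,fy=6,interpolation=cv2.INTER_CUBIC))
```

```text
t 5.875 pos [ 0.5362 -0.1567  0.1734] psi -0.328696794333915 tilt [-0.0029  0.0013] J [-0.4175 -0.0374  1.8451  0.      1.337  -0.0888] F [ 0.5585 -0.4753 -0.8548] M [ 0.0036  0.0079 -0.0363] w 0.010925173242390594
shift [-0.7  1.2 13.4] | 13.5 turn [-0.003 -0.     0.001]
```

View pics/f_side.png

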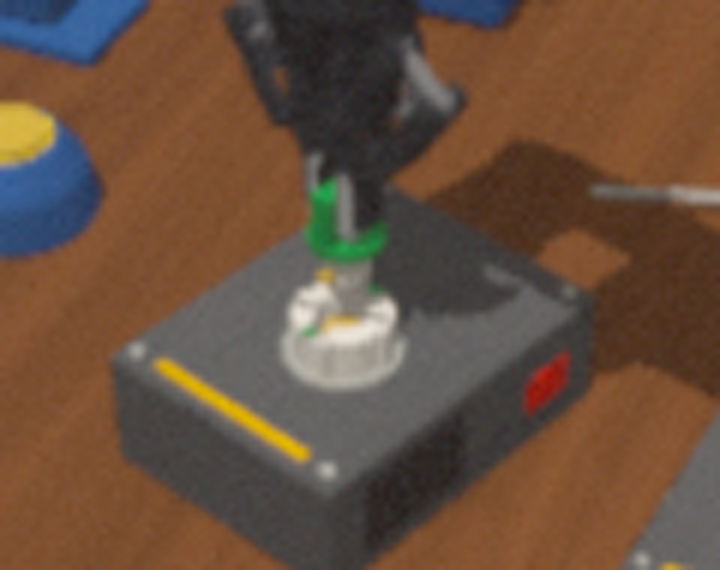

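View pics/f_top.png

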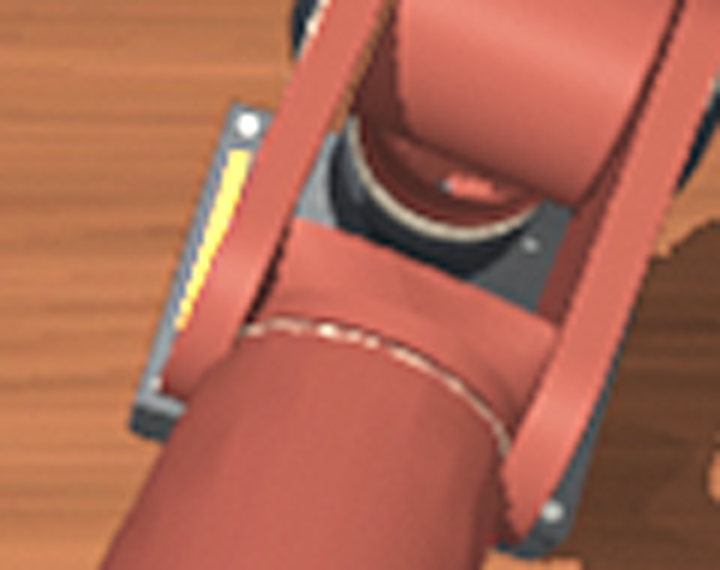

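Run:
```python
from h import *
S=viewer.grab_frame("side")
c=S["color"];H=cv2.cvtColor(c,cv2.COLOR_BGR2HSV)
m=(H[...,0]>50)&(H[...,0]<85)&(H[...,1]>110);m[:, :300]=0;m[:,345:]=0;m[:130]=0;m[160:]=0
for b in blobs(m,4): print(b)
ys,xs=np.where(m)
for y in sorted(set(ys)): print(y,xs[ys==y].min(),xs[ys==y].max())
# predicted extremes of flange from tcp
s=r.state();p=s["position"];u0=p[2]-.0606
pts=[proj(S,[p[0]+.019*np.cos(t),p[1]+.019*np.sin(t),u0+z]) for t in np.linspace(0,6.28,80) for z in(.025,.031)]
pts=np.array(pts);print("pred flange",pts.min(0),pts.max(0))
```

```text
(np.int32(73), array([320.6438, 147.2466]), array([316, 139,  13,  14], dtype=int32))
139 318 319
140 318 319
141 317 319
142 317 319
143 317 319
144 317 319
145 317 319
146 316 319
147 316 328
148 316 328
149 316 328
150 317 327
151 318 326
152 321 322
pred flange [314.3882 142.5276] [327.9373 152.5176]
```

Run:
```python
from h import *
S=viewer.grab_frame("side")
x0,y0=305,133
im=cv2.resize(S["color"][y0:y0+45,x0:x0+35],None,fx=13,fy=13,interpolation=cv2.INTER_NEAREST)
cv2.imwrite("pics/g1.png",im)
p=r.state()["position"];
for z in(.094,.1128,.125,.141): print(z,proj(S,[p[0],p[1],z]),proj(S,[.537,-.1577,z]))
print(S["color"][154:160,310:335].mean(2).astype(int))
```

```text
0.094 [321.3068 161.125 ] [321.5208 161.1508]
0.1128 [321.2499 156.025 ] [321.4666 156.0506]
0.125 [321.2123 152.6463] [321.4307 152.6719]
0.141 [321.162  148.1304] [321.3828 148.1558]
[[ 99 100 100 101 102 101 104 113 131 130 124 123 123 120 119 114  88  67
   63  64  61  65  61  58  61]
 [101  97 101 101 101  99 105 112 124 121 128 148 144 126 117 108  77  65
   62  64  61  63  61  65  64]
 [103 100 102 104  99 101 104 118 133 135 124 143 140 122 111 108  80  66
   59  62  63  64  64  64  61]
 [100 100 104 102 105 116 128 167 199 192 153 132 128 126 130 122  92  65
   62  63  60  65  60  62  62]
 [ 99 102 100 105 134 176 186 204 221 216 193 151 140 137 137 123  98  82
   85  79  61  59  63  66  63]
 [100 103 101 116 157 195 211 214 210 205 191 143 133 130 130 123 117 131
  138 130  88  63  65  65  64]]
```

View pics/g1.png

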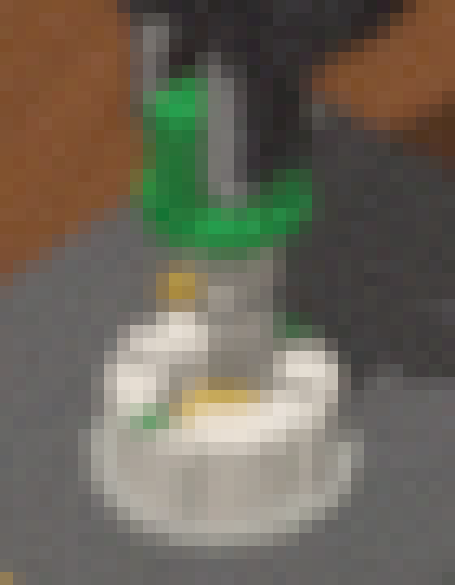

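arm_command --pt "0.4 0.6 4 -0.003 0 0" --pt "0.8 1.2 9 -0.003 0 0" --pt "0.8 1.2 13 -0.003 0 0" --pt "0.8 1.2 16 -0.003 0 0" --pt "0.8 1.2 16 -0.003 0 0"

```text
clock: 6.7
position: [0.5388, -0.1571, 0.1598]
orientation: [0.002, 0.813, 0.582, 0.001]
wrist_force: [-0.4, 0.8, -1.2]
gripper_width: 0.011
```

Run:
```python
from h import *
go([.537,-.1577,.150],-0.33)
S=viewer.grab_frame("side")
x0,y0=305,133
cv2.imwrite("pics/g2.png",cv2.resize(S["color"][y0:y0+45,x0:x0+35],None,fx=13,fy=13,interpolation=cv2.INTER_NEAREST))
```

```text
t 6.7 pos [ 0.5388 -0.1571  0.1598] psi -0.3292572840916944 tilt [ 0.0036 -0.0014] J [-0.4164 -0.0216  1.8537  0.0002  1.3055 -0.0872] F [-0.3658  0.7843 -1.2333] M [-0.0119  0.0675  0.0385] w 0.010979906786943862
shift [-1.1 -1.5  9.7] | 9.9 turn [0.004 0.    0.001]
```

View pics/g2.png

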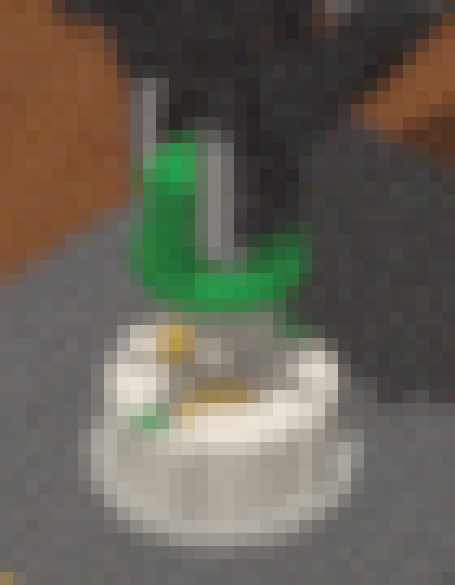

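```bash
cat >> h.py <<'E'
def avg(n=8):
    P=[];F=[];M=[];Q=[]
    for i in range(n):
        viewer.grab_frame("side");s=r.state();P.append(s["position"]);F.append(s["wrist_force"]);M.append(s["torque"]);Q.append(s["orientation"]);
    P,F,M=map(np.array,(P,F,M));print("avg pos",P.mean(0),"sd",P.std(0),"F",F.mean(0),"sd",F.std(0),"M",M.mean(0))
    return P.mean(0),F.mean(0),M.mean(0)
E
python3 - <<'E'
from h import *
avg();go([.537,-.1577,.15],-.33)
E
```

```text
avg pos [ 0.5391 -0.1572  0.1604] sd [0.     0.     0.0001] F [ 0.0075 -0.0857 -0.9111] sd [0.5078 0.3853 0.4802] M [-0.0142 -0.0097 -0.0104]
t 7.15 pos [ 0.5391 -0.1572  0.1604] psi -0.3292392406163068 tilt [ 0.0047 -0.0018] J [-0.4164 -0.0221  1.8531  0.0002  1.3056 -0.0872] F [-0.5674 -0.6284 -1.0628] M [-0.0232  0.008  -0.0417] w 0.010745989444129519
shift [-1.1 -1.9 10.4] | 10.6 turn [0.005 0.    0.001]
```

arm_command --pt "0 0 2 0.005 0 0" --pt "0 0 4 0.005 0 0" --pt "0 0 6 0.005 0 0" --pt "0 0 6 0.005 0 0"

```text
clock: 7.65
position: [0.5389, -0.1571, 0.154]
orientation: [-0.0, 0.813, 0.582, -0.0]
wrist_force: [-0.5, 0.1, -0.6]
gripper_width: 0.0107
```

Run:
```python
from h import *
avg(4);go([.5389,-.1574,.15],-.33)
```

```text
avg pos [ 0.5391 -0.1572  0.1544] sd [0.0001 0.     0.0001] F [ 0.1488 -0.3394 -0.7456] sd [0.2875 0.1928 0.5835] M [ 0.0268 -0.0046  0.0149]
t 7.85 pos [ 0.5392 -0.1572  0.1545] psi -0.32917877770700404 tilt [ 0.0002 -0.0003] J [-0.4162 -0.0127  1.8543 -0.0002  1.2998 -0.0869] F [-0.1614 -0.4799 -1.3436] M [ 0.0427 -0.0088  0.0114] w 0.010540725112815917
shift [-0.2 -0.2  4.5] | 4.5 turn [0.    0.    0.001]
```

arm_command --pt "0 0 1 0 0 0" --pt "0 0 2 0 0 0" --pt "0 0 3 0 0 0" --pt "0 0 3 0 0 0"

```text
clock: 8.35
position: [0.5392, -0.1571, 0.1519]
orientation: [0.0, 0.813, 0.582, 0.0]
wrist_force: [-0.9, 0.9, 2.4]
gripper_width: 0.0108
```

Run:
```python
from h import *
avg(4);go([.5389,-.1574,.15],-.33)
```

```text
avg pos [ 0.5392 -0.1571  0.1519] sd [0. 0. 0.] F [-1.5648  1.702   3.575 ] sd [0.5588 0.4647 0.3776] M [0.2853 0.3285 0.0002]
t 8.55 pos [ 0.5392 -0.1572  0.1518] psi -0.329185457064734 tilt [ 0.0002 -0.0001] J [-0.4161 -0.0098  1.8562 -0.      1.295  -0.0869] F [-1.538   1.5639  4.1828] M [ 0.2971  0.3422 -0.0097] w 0.010595618127915313
shift [-0.3 -0.2  1.8] | 1.9 turn [0.    0.    0.001]
```

arm_command --pt "0.3 -0.6 -0.5 0 0 0" --pt "0.7 -1.3 -0.5 0 0 0" --pt "0.7 -1.3 0.3 0 0 0" --pt "0.7 -1.3 0.3 0 0 0"

```text
clock: 9.05
position: [0.5381, -0.1561, 0.1512]
orientation: [-0.0, 0.813, 0.582, -0.0]
wrist_force: [1.3, 0.5, -0.4]
gripper_width: 0.0105
```

Run:
```python
from h import *
avg(4);go([.5389,-.1574,.15],-.33)
```

```text
avg pos [ 0.5382 -0.1561  0.1514] sd [0.     0.     0.0001] F [ 0.0533 -0.0049 -1.0097] sd [0.3567 0.2822 0.5247] M [ 0.0148  0.0105 -0.0184]
t 9.25 pos [ 0.5382 -0.1561  0.1515] psi -0.3291874485780604 tilt [ 0.0002 -0.0002] J [-0.415  -0.0124  1.8594 -0.      1.2944 -0.0858] F [-0.0134  0.1915 -1.8569] M [-0.01   -0.0045 -0.0089] w 0.010952621968112305
shift [-1.   1.1  1.5] | 2.1 turn [0.    0.    0.001]
```

Free again. On down 2.5 mm.

arm_command --pt "0 0 1 0 0 0" --pt "0 0 2 0 0 0" --pt "0 0 2.5 0 0 0" --pt "0 0 2.5 0 0 0"

```text
clock: 9.75
position: [0.5382, -0.1561, 0.1489]
orientation: [0.0, 0.813, 0.582, 0.0]
wrist_force: [-0.2, -0.5, -0.3]
gripper_width: 0.0106
```

Run:
```python
from h import *
avg(4);go([.5382,-.1561,.1465],-.33)
```

```text
avg pos [ 0.5382 -0.1561  0.149 ] sd [0. 0. 0.] F [ 0.1522 -0.1085 -1.2485] sd [0.2732 0.3281 0.5732] M [ 0.015   0.0098 -0.0074]
t 9.95 pos [ 0.5383 -0.1561  0.149 ] psi -0.3292053052307309 tilt [ 0.0003 -0.0001] J [-0.415  -0.0097  1.8611 -0.      1.2899 -0.0858] F [-0.0553 -0.0515 -1.4918] M [0.0044 0.0097 0.0595] w 0.010936968667291226
shift [-0.  -0.1  2.5] | 2.5 turn [0.    0.    0.001]
```

arm_command --pt "0 0 1 0 0 0" --pt "0 0 2 0 0 0" --pt "0 0 3 0 0 0" --pt "0 0 3 0 0 0"

```text
clock: 10.45
position: [0.5382, -0.1561, 0.1459]
orientation: [0.0, 0.813, 0.582, -0.0]
wrist_force: [0.6, -1.0, -1.1]
gripper_width: 0.0108
```

Run:
```python
from h import *
avg(4);go([.5382,-.1561,.1435],-.33)
```

```text
avg pos [ 0.5383 -0.1561  0.146 ] sd [0.     0.     0.0001] F [ 0.3505  0.1406 -1.4669] sd [0.6133 0.1958 0.4496] M [ 0.0028 -0.019  -0.0048]
t 10.65 pos [ 0.5383 -0.1561  0.1461] psi -0.32924631129680826 tilt [ 0.0004 -0.0002] J [-0.4151 -0.0064  1.8631  0.      1.2845 -0.0858] F [-0.2707 -0.1645 -1.2655] M [ 0.0002 -0.0154 -0.0288] w 0.010889134718537778
shift [-0.  -0.1  2.6] | 2.6 turn [0.    0.    0.001]
```

arm_command --pt "0 0 1 0 0 0" --pt "0 0 2 0 0 0" --pt "0 0 3 0 0 0" --pt "0 0 3 0 0 0"

```text
clock: 11.15
position: [0.5384, -0.1562, 0.1434]
orientation: [0.0, 0.813, 0.582, 0.0]
wrist_force: [-0.9, 1.0, 2.7]
gripper_width: 0.0107
```

Run:
```python
from h import *
avg(4);go([.5382,-.1561,.1435],-.33)
S=viewer.grab_frame("side")
x0,y0=300,130
cv2.imwrite("pics/g3.png",cv2.resize(S["color"][y0:y0+50,x0:x0+45],None,fx=11,fy=11,interpolation=cv2.INTER_CUBIC))
```

```text
avg pos [ 0.5384 -0.1562  0.1434] sd [0. 0. 0.] F [-0.7521  0.7676  3.0333] sd [0.7529 0.2933 0.2664] M [ 0.1     0.1925 -0.0158]
t 11.35 pos [ 0.5384 -0.1562  0.1434] psi -0.32921728896354524 tilt [ 0.0008 -0.0004] J [-0.4151 -0.0033  1.8648 -0.      1.2792 -0.0859] F [0.4321 0.8908 3.1129] M [ 0.1045  0.1632 -0.0445] w 0.01052763963454212
shift [ 0.  -0.3 -0.1] | 0.3 turn [0.001 0.    0.001]
```

View pics/g3.png

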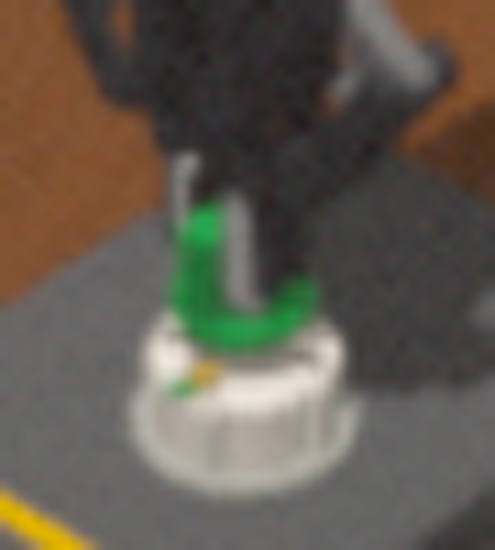

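arm_command --pt "0.2 -0.4 1 0 0 0" --pt "0.2 -0.4 2 0 0 0" --pt "0.2 -0.4 3 0 0 0" --pt "0.2 -0.4 3 0 0 0"

```text
clock: 11.9
position: [0.5384, -0.1561, 0.1406]
orientation: [0.001, 0.813, 0.582, 0.0]
wrist_force: [-0.7, -0.3, 3.8]
gripper_width: 0.0109
```

Run:
```python
from h import *
avg(4);go([.5382,-.1561,.1405],-.33)
```

```text
avg pos [ 0.5384 -0.1561  0.1406] sd [0. 0. 0.] F [-0.4532 -1.2406  4.8157] sd [0.5706 0.4503 0.2763] M [-0.1882  0.0872 -0.008 ]
t 12.1 pos [ 0.5384 -0.1561  0.1406] psi -0.32924272678824296 tilt [ 0.0015 -0.0009] J [-0.4148 -0.0008  1.8674 -0.0002  1.2733 -0.0855] F [ 0.3055 -1.3755  4.8385] M [-0.2143  0.0547 -0.0524] w 0.010885406920831528
shift [-0.1 -0.2  0.1] | 0.2 turn [0.002 0.    0.001]
```

arm_command --pt "-0.1 0 1 0.001 0 0" --pt "-0.2 0 2.2 0.001 0 0" --pt "-0.2 0 3.5 0.001 0 0" --pt "-0.2 0 5 0.002 0 0" --pt "-0.2 0 5 0.002 0 0"

```text
clock: 12.72
position: [0.5385, -0.1562, 0.1361]
orientation: [-0.0, 0.813, 0.582, -0.0]
wrist_force: [-1.6, -0.1, 7.6]
gripper_width: 0.0108
```

Run:
```python
from h import *
avg(4);go([.5382,-.1561,.1355],-.33)
```

```text
avg pos [ 0.5385 -0.1562  0.1361] sd [0. 0. 0.] F [-1.2553 -0.2536  7.6601] sd [0.2642 0.6239 0.7084] M [ 0.0291  0.2753 -0.0072]
t 12.925 pos [ 0.5385 -0.1562  0.1361] psi -0.3291824247168782 tilt [-0.0002 -0.    ] J [-0.415   0.0057  1.8689 -0.0001  1.2672 -0.0857] F [-1.5966  0.1206  7.1113] M [ 0.0688  0.291  -0.0362] w 0.010753557192133594
shift [-0.  -0.3  0.6] | 0.7 turn [-0.     0.     0.001]
```

arm_command --pt "0 -0.3 1 0 0 0" --pt "-0.1 -0.3 2 0 0 0" --pt "-0.1 -0.3 3.3 0 0 0" --pt "-0.1 -0.3 3.3 0 0 0"

```text
clock: 13.42
position: [0.5385, -0.1562, 0.1337]
orientation: [0.0, 0.813, 0.582, 0.0]
wrist_force: [-2.2, 1.5, 8.7]
gripper_width: 0.0109
```

Run:
```python
from h import *
avg(6);go([.5382,-.1561,.1355],-.33)
```

```text
avg pos [ 0.5385 -0.1562  0.1338] sd [0. 0. 0.] F [-1.4004  0.4231  8.6291] sd [0.5062 0.5559 0.4613] M [0.0416 0.3626 0.0157]
t 13.725 pos [ 0.5385 -0.1562  0.1338] psi -0.32911996105271757 tilt [ 0.0004 -0.    ] J [-0.4151  0.0081  1.8706  0.0001  1.2625 -0.086 ] F [-1.439   0.0652  8.9963] M [0.059  0.3823 0.0431] w 0.010661356368761922
shift [-0.  -0.3 -1.7] | 1.7 turn [ 0.    -0.     0.001]
```

arm_command --pt "0 -0.3 1 0 0 0" --pt "0 -0.4 1.8 0 0 0" --pt "0 -0.4 2.3 0 0 0" --pt "0 -0.4 2.3 0 0 0"

```text
clock: 14.22
position: [0.5385, -0.1562, 0.1326]
orientation: [0.0, 0.813, 0.582, 0.0]
wrist_force: [-1.7, 0.1, 8.9]
gripper_width: 0.0106
```

Run:
```python
from h import *
avg(6);go([.5382,-.1561,.1355],-.33)
```

```text
avg pos [ 0.5385 -0.1561  0.1327] sd [0. 0. 0.] F [-1.9251  0.1487  9.6489] sd [0.4576 0.4334 0.2026] M [-0.0102  0.4398  0.0142]
t 14.525 pos [ 0.5385 -0.1561  0.1327] psi -0.3290605208350342 tilt [ 0.001  -0.0002] J [-0.415   0.009   1.8718  0.0002  1.2597 -0.086 ] F [-1.1108  0.2285  9.6925] M [-0.0642  0.4614  0.0286] w 0.01096491370339415
shift [-0.1 -0.3 -2.8] | 2.9 turn [ 0.001 -0.     0.001]
```

arm_command --pt "0 -0.1 0.8 0 0 0.04" --pt "-0.1 -0.1 1.4 0 0 0.09" --pt "-0.1 -0.1 1.6 0 0 0.14" --pt "-0.1 -0.1 1.6 0 0 0.14"

```text
clock: 15.02
position: [0.539, -0.1563, 0.1324]
orientation: [0.001, 0.852, 0.523, 0.001]
wrist_force: [-1.3, -0.0, 10.0]
gripper_width: 0.0105
```

Run:
```python
from h import *
avg(6);go([.5382,-.1561,.1355],-.33)
```

```text
avg pos [ 0.539  -0.1563  0.1324] sd [0. 0. 0.] F [-1.46    0.3205  9.6754] sd [0.1892 0.5399 0.5633] M [0.0264 0.3203 0.0161]
t 15.325 pos [ 0.539  -0.1563  0.1324] psi -0.46900521572523285 tilt [ 0.0023 -0.0005] J [-0.4151  0.0098  1.8716  0.0005  1.2579  0.0538] F [-1.8331  0.5636 10.7508] M [0.0522 0.3564 0.0391] w 0.010998250826350395
shift [-0.2 -0.8 -3.1] | 3.2 turn [ 0.002 -0.    -0.139]
```

arm_command --pt "0 -0.1 0.8 0.002 0 0.06" --pt "-0.1 -0.1 1.4 0.002 0 0.13" --pt "-0.1 -0.1 1.5 0.002 0 0.2" --pt "-0.1 -0.1 1.5 0.002 0 0.2"

```text
clock: 15.82
position: [0.5394, -0.1563, 0.1322]
orientation: [0.0, 0.9, 0.436, 0.001]
wrist_force: [-1.7, 2.0, 9.3]
gripper_width: 0.0106
```

Run:
```python
from h import *
avg(6);go([.5382,-.1561,.1355],-.33)
```

```text
avg pos [ 0.5395 -0.1563  0.1322] sd [0. 0. 0.] F [-1.5332  1.0848  9.8166] sd [0.2279 0.5059 0.5731] M [ 0.1687  0.3068 -0.0253]
t 16.125 pos [ 0.5394 -0.1563  0.1322] psi -0.6690533708665878 tilt [0.0019 0.0008] J [-0.4152  0.0115  1.8702  0.0016  1.2585  0.2534] F [-1.4808  1.5851  9.383 ] M [ 0.1725  0.2735 -0.0009] w 0.01063411011563221
shift [-0.6 -1.1 -3.3] | 3.6 turn [ 0.001 -0.002 -0.339]
```

arm_command --pt "0 -0.1 0.8 0.001 -0.001 0.07" --pt "-0.1 -0.2 1.4 0.001 -0.002 0.15" --pt "-0.1 -0.2 1.4 0.001 -0.002 0.23" --pt "-0.1 -0.2 1.4 0.001 -0.002 0.23"

```text
clock: 16.62
position: [0.5399, -0.1562, 0.1322]
orientation: [0.0, 0.944, 0.329, 0.001]
wrist_force: [-1.1, 0.7, 10.0]
gripper_width: 0.0106
```

Run:
```python
from h import *
avg(6);go([.5382,-.1561,.1355],-.33)
```

```text
avg pos [ 0.5399 -0.1562  0.1321] sd [0. 0. 0.] F [-1.3599  0.806   9.5673] sd [0.4867 0.3642 0.4164] M [ 0.1453  0.2769 -0.0274]
t 16.925 pos [ 0.5399 -0.1562  0.1322] psi -0.8991185856999282 tilt [0.0013 0.0002] J [-0.4143  0.0127  1.869   0.0007  1.2588  0.4846] F [-0.37    1.0062  9.271 ] M [ 0.1713  0.1925 -0.0556] w 0.01128530075460758
shift [-1.3 -1.1 -3.3] | 3.7 turn [ 0.001 -0.001 -0.569]
```

arm_command --pt "0 -0.1 0.8 0.001 -0.001 0.08" --pt "-0.1 -0.1 1.4 0.001 -0.001 0.16" --pt "-0.1 -0.1 1.4 0.001 -0.001 0.25" --pt "-0.1 -0.1 1.4 0.001 -0.001 0.25"

```text
clock: 17.42
position: [0.5402, -0.1563, 0.132]
orientation: [-0.0, 0.978, 0.209, 0.0]
wrist_force: [-2.2, -0.1, 9.7]
gripper_width: 0.011
```

Run:
```python
from h import *
avg(6);go([.5382,-.1561,.1355],-.33)
```

```text
avg pos [ 0.5402 -0.1563  0.132 ] sd [0. 0. 0.] F [-1.8944  0.1572  9.6361] sd [0.7495 0.7914 0.5761] M [ 0.0543  0.435  -0.0073]
t 17.725 pos [ 0.5402 -0.1563  0.132 ] psi -1.1492060840736424 tilt [0.0007 0.0004] J [-0.4142  0.014   1.868   0.0007  1.2591  0.7348] F [-0.9115  0.5614  9.4446] M [ 0.06    0.4247 -0.0348] w 0.011173540230172405
shift [-1.7 -1.  -3.5] | 4.0 turn [ 0.    -0.001 -0.819]
```

arm_command --pt "-0.1 0 0.8 0 -0.001 0.06" --pt "-0.3 0.1 1.2 0 -0.001 0.12" --pt "-0.5 0.2 1.2 0 -0.001 0.18" --pt "-0.5 0.2 1.2 0 -0.001 0.18"

```text
clock: 18.23
position: [0.5403, -0.1566, 0.1321]
orientation: [-0.0, 0.993, 0.12, 0.0]
wrist_force: [-2.2, 0.6, 9.4]
gripper_width: 0.0107
```

Run:
```python
from h import *
avg(6);go([.5382,-.1561,.1355],-.33)
```

```text
avg pos [ 0.5403 -0.1566  0.132 ] sd [0. 0. 0.] F [-1.6121  0.6082  9.4377] sd [0.3688 0.2644 0.6972] M [ 0.1833  0.3881 -0.0133]
t 18.525 pos [ 0.5403 -0.1566  0.1321] psi -1.3291856181431623 tilt [0.0007 0.0002] J [-0.4146  0.0144  1.8675  0.0005  1.2591  0.9144] F [-1.9971  0.4635  8.8293] M [0.2061 0.3842 0.0248] w 0.010905821700696604
shift [-1.9 -1.  -3.4] | 4.1 turn [ 0.    -0.001 -0.999]
```

Now small steps to feel the end stop.

arm_command --pt "-0.1 0 0.8 0 0 0.04" --pt "-0.3 0.1 1.3 0 0 0.08" --pt "-0.3 0.1 1.3 0 0 0.1" --pt "-0.3 0.1 1.3 0 0 0.1"

```text
clock: 19.02
position: [0.5403, -0.1567, 0.132]
orientation: [-0.0, 0.997, 0.071, 0.001]
wrist_force: [-1.7, 0.6, 10.2]
gripper_width: 0.0107
```

Run:
```python
from h import *
avg(6);go([.5382,-.1561,.1355],-.33)
```

```text
avg pos [ 0.5403 -0.1567  0.132 ] sd [0. 0. 0.] F [-2.4002  0.8565  9.9837] sd [0.4712 0.3209 0.4936] M [0.1667 0.4824 0.0271]
t 19.325 pos [ 0.5403 -0.1566  0.1319] psi -1.4289650021867712 tilt [0.001  0.0005] J [-0.4149  0.0145  1.8676  0.0009  1.2588  1.0138] F [-2.297   0.846  10.5389] M [ 0.1835  0.4542 -0.0052] w 0.010821264963482166
shift [-2.  -0.8 -3.6] | 4.2 turn [ 0.    -0.001 -1.099]
```

arm_command --pt "-0.3 0 0.8 0 0 0.03" --pt "-0.7 0.1 1.2 0 0 0.06" --pt "-0.7 0.1 1.2 0 0 0.06"

```text
clock: 19.7
position: [0.5402, -0.1568, 0.1321]
orientation: [-0.0, 0.999, 0.041, 0.001]
wrist_force: [-1.1, 1.1, 9.3]
gripper_width: 0.0107
```

Run:
```python
from h import *
avg(8);go([.5382,-.1561,.1355],-.33)
```

```text
avg pos [ 0.5402 -0.1568  0.1321] sd [0. 0. 0.] F [-1.4964  0.7759  9.5177] sd [0.5069 0.3519 0.4905] M [0.1781 0.3411 0.0182]
t 20.1 pos [ 0.5402 -0.1568  0.1321] psi -1.488916546654588 tilt [0.0023 0.0007] J [-0.4154  0.0136  1.8684  0.0016  1.2579  1.073 ] F [-1.6604  0.6835 10.4972] M [0.1768 0.3695 0.0676] w 0.010802506769564655
shift [-2.  -0.8 -3.4] | 4.1 turn [ 0.001 -0.002 -1.159]
```

arm_command --pt "-0.1 0 0.8 0.001 -0.002 0.02" --pt "-0.3 0.1 1.2 0.001 -0.002 0.05" --pt "-0.3 0.1 1.2 0.001 -0.002 0.05"

```text
clock: 20.48
position: [0.5404, -0.1568, 0.1322]
orientation: [-0.001, 1.0, 0.016, 0.0]
wrist_force: [-1.7, 1.2, 10.1]
gripper_width: 0.0106
```

Run:
```python
from h import *
avg(8);go([.5382,-.1561,.1355],-.33)
```

```text
avg pos [ 0.5404 -0.1568  0.1322] sd [0. 0. 0.] F [-2.1104  1.2471 10.4383] sd [0.3929 0.4443 0.4812] M [0.1716 0.4746 0.0703]
t 20.875 pos [ 0.5404 -0.1568  0.1322] psi -1.5385698718943088 tilt [0.0009 0.0018] J [-0.4156  0.0147  1.8669  0.0021  1.2599  1.1224] F [-1.9688  0.5697 10.7796] M [0.1673 0.4238 0.0764] w 0.010681447508628405
shift [-2.2 -0.8 -3.3] | 4.0 turn [-0.001 -0.002 -1.209]
```

arm_command --pt "-0.1 0 1.0 -0.001 -0.002 0.015" --pt "-0.3 0 1.2 -0.001 -0.002 0.03"

```text
clock: 21.12
position: [0.5405, -0.1565, 0.1322]
orientation: [-0.001, 1.0, 0.001, -0.0]
wrist_force: [-2.0, 1.0, 11.4]
gripper_width: 0.0108
```

Run:
```python
from h import *
avg(8);go([.5382,-.1561,.1355],-.33)
S=viewer.grab_frame("side")
x0,y0=300,130
cv2.imwrite("pics/g4.png",cv2.resize(S["color"][y0:y0+50,x0:x0+45],None,fx=11,fy=11,interpolation=cv2.INTER_CUBIC))
```

```text
avg pos [ 0.5405 -0.1565  0.1322] sd [0. 0. 0.] F [-2.0075  1.7245 10.037 ] sd [0.4468 0.4257 0.4211] M [0.2525 0.4375 0.18  ]
t 21.525 pos [ 0.5405 -0.1565  0.1322] psi -1.5679802320843887 tilt [-0.0005  0.0012] J [-0.4146  0.0154  1.8662  0.001   1.261   1.1531] F [-1.812   0.9742 10.2928] M [0.2108 0.445  0.2449] w 0.01057174471140036
shift [-2.3 -0.5 -3.3] | 4.0 turn [-0.001 -0.    -1.238]
```

View pics/g4.png

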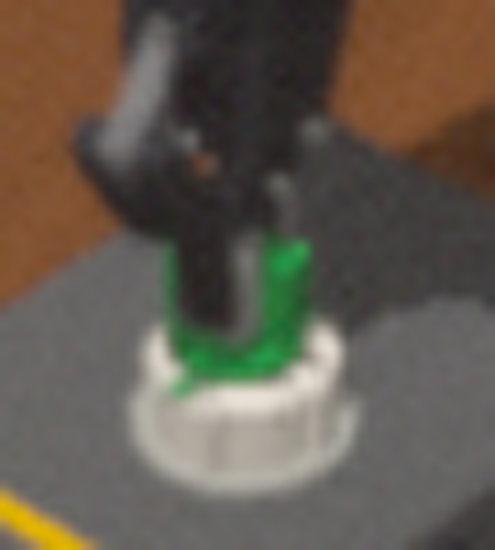

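arm_command --pt "0 0 1.2 0 0 -0.03" --pt "0 0 0.6 0 0 -0.06" --pt "0 0 -0.8 0 0 -0.06" --pt "0 0 -2 0 0 -0.06" --pt "0 0 -2 0 0 -0.06"

```text
clock: 22.2
position: [0.5404, -0.1566, 0.1347]
orientation: [-0.001, 1.0, 0.031, -0.0]
wrist_force: [-1.8, 0.1, 7.6]
gripper_width: 0.0108
```

Run:
```python
from h import *
avg(8);go([.5382,-.1561,.1355],-.33)
```

```text
avg pos [ 0.5404 -0.1566  0.1347] sd [0. 0. 0.] F [-1.9361 -0.2652  7.2071] sd [0.4043 0.5025 0.5659] M [-0.0368  0.3932 -0.0283]
t 22.6 pos [ 0.5404 -0.1566  0.1348] psi -1.5080065468653463 tilt [-0.0008  0.0013] J [-0.4146  0.0126  1.8644  0.0009  1.2658  1.0931] F [-2.0935 -0.3101  6.5803] M [-0.0613  0.345  -0.0057] w 0.011136361742489815
shift [-2.2 -0.6 -0.7] | 2.4 turn [-0.002 -0.    -1.178]
```

arm_command --pt "-0.3 0 -0.8 0 0 0" --pt "-0.5 0 -1.6 0 0 0" --pt "-0.5 0 -2 0 0 0"

```text
clock: 22.98
position: [0.5403, -0.1566, 0.1371]
orientation: [-0.001, 1.0, 0.031, 0.0]
wrist_force: [0.2, -0.3, 5.5]
gripper_width: 0.011
```

Run:
```python
from h import *
avg(8);go([.5382,-.1561,.1355],-.33)
```

```text
avg pos [ 0.5403 -0.1566  0.1371] sd [0. 0. 0.] F [ 0.0101 -0.5133  5.8993] sd [0.3604 0.4431 0.5921] M [-0.0207  0.0383 -0.0265]
t 23.375 pos [ 0.5403 -0.1566  0.1371] psi -1.5081329553700655 tilt [0.0001 0.0014] J [-0.415   0.009   1.8638  0.0013  1.2692  1.0928] F [-0.1244 -0.8423  5.5802] M [-0.0167 -0.006  -0.0337] w 0.010668434469629586
shift [-2.  -0.6  1.6] | 2.7 turn [-0.001 -0.001 -1.178]
```

arm_command --pt "0 0 -0.5 0 0 0" --pt "0 0 -1 0 0 0" --pt "0 0 -1.3 0 0 0"

```text
clock: 23.75
position: [0.5403, -0.1566, 0.1382]
orientation: [-0.001, 1.0, 0.031, 0.0]
wrist_force: [-0.4, -1.4, 3.0]
gripper_width: 0.0107
```

Run:
```python
from h import *
avg(8);go([.5382,-.1561,.1355],-.33)
```

```text
avg pos [ 0.5403 -0.1566  0.1382] sd [0. 0. 0.] F [ 0.4827 -0.8661  2.9684] sd [0.3641 0.3148 0.5416] M [-0.143  -0.0911 -0.0359]
t 24.15 pos [ 0.5402 -0.1565  0.1382] psi -1.5081580585376055 tilt [0.     0.0014] J [-0.415   0.0077  1.8631  0.0014  1.2713  1.0928] F [ 1.2564 -1.2233  2.6946] M [-0.176 -0.145 -0.066] w 0.010877884370522721
shift [-2.  -0.6  2.7] | 3.4 turn [-0.001 -0.001 -1.178]
```

arm_command --pt "0 0 -0.5 0 0 0" --pt "0 0 -0.8 0 0 0"

```text
clock: 24.4
position: [0.5402, -0.1565, 0.1383]
orientation: [-0.001, 1.0, 0.031, 0.0]
wrist_force: [3.5, -1.0, -2.8]
gripper_width: 0.0109
```

Run:
```python
from h import *
avg(8);go([.5382,-.1561,.1355],-.33)
```

```text
avg pos [ 0.5402 -0.1565  0.1384] sd [0. 0. 0.] F [ 3.7929 -1.8519 -4.267 ] sd [0.1922 0.4135 1.5231] M [-0.3916 -0.6773 -0.0239]
t 24.8 pos [ 0.5401 -0.1565  0.1384] psi -1.508151580856669 tilt [-0.0002  0.0016] J [-0.4149  0.0074  1.8632  0.0014  1.2719  1.0928] F [ 3.9419 -1.4564 -6.2254] M [-0.4213 -0.7816 -0.0584] w 0.010409582321486399
shift [-1.9 -0.5  2.9] | 3.5 turn [-0.001 -0.001 -1.178]
```

arm_command --pt "0 0 0.4 0 0 -0.03" --pt "0 0 0.4 0 0 -0.03"

```text
clock: 25.05
position: [0.5401, -0.1564, 0.1383]
orientation: [-0.001, 0.999, 0.047, -0.0]
wrist_force: [1.0, -0.2, -0.3]
gripper_width: 0.0106
```

arm_command --pt "0 0 0 0 0 0" --pt "0 0 0 0 0 0" --pt "0 0 0 0 0 0" --pt "0 0 0 0 0 0" --jaw 0.5

```text
clock: 25.55
position: [0.54, -0.1564, 0.1383]
orientation: [-0.001, 0.999, 0.047, -0.0]
wrist_force: [0.0, 0.0, 0.2]
gripper_width: 0.0423
```

arm_command --pt "0 0 -15 0 0 0" --pt "0 0 -40 0 0 0" --pt "0 0 -80 0 0 0" --pt "0 0 -120 0 0 0" --pt "0 0 -140 0 0 0"

```text
clock: 26.18
position: [0.541, -0.157, 0.2824]
orientation: [0.0, 0.999, 0.047, 0.002]
wrist_force: [0.1, -0.3, 0.1]
gripper_width: 0.0427
```

Run:
```python
from h import *
avg(2);go([.45,.1,.28],-1.5)
```

```text
avg pos [ 0.5415 -0.1572  0.2831] sd [0.0002 0.0001 0.0012] F [ 0.4114 -0.1388  1.0204] sd [0.0831 0.168  1.7349] M [ 0.0204 -0.0007 -0.0001]
t 26.275 pos [ 0.5413 -0.1571  0.2819] psi -1.4775609747596299 tilt [ 0.0046 -0.0005] J [-0.4152 -0.1103  1.7301  0.0014  1.5174  1.0623] F [ 0.3283  0.0293 -0.7145] M [ 0.0223  0.0139 -0.0149] w 0.04253059744172124
shift [ -66.9 -264.5    1.3] | 272.8 turn [ 0.001 -0.005  0.022]
```

arm_command --pt "-10 -40 0 0 0 0" --pt "-20 -95 0 0 0 0" --pt "-35 -150 0 0 0 0" --pt "-50 -200 0 0 0 0" --pt "-60 -230 0 0 0 0"

```text
clock: 26.9
position: [0.4583, 0.0682, 0.2791]
orientation: [0.0, 0.999, 0.047, 0.001]
wrist_force: [-0.3, -0.1, 0.0]
gripper_width: 0.0424
```

Run:
```python
from h import *
T=viewer.grab_frame("top");S=viewer.grab_frame("side")
cv2.imwrite("pics/k_top.png",T["color"]);cv2.imwrite("pics/k_side.png",S["color"])
c=np.hstack([cv2.resize(T["color"][160:205,355:400],(396,396),interpolation=cv2.INTER_CUBIC),cv2.resize(S["color"][135:180,298:343],(396,396),interpolation=cv2.INTER_CUBIC)])
cv2.imwrite("pics/k_z.png",c)
```

```text
(no output)
```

View pics/k_top.png

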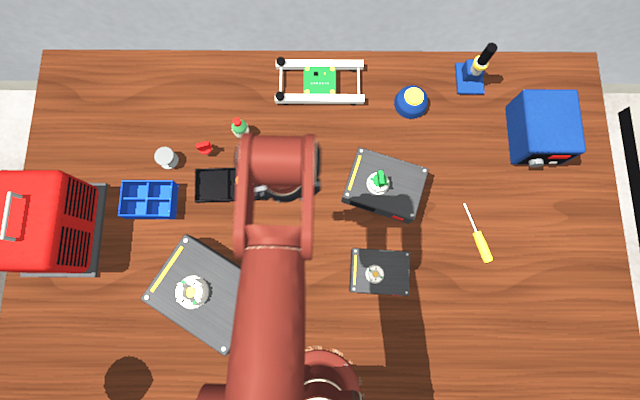

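View pics/k_side.png

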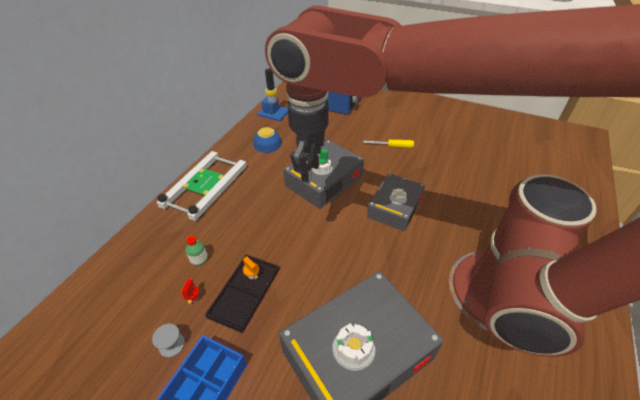

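View pics/k_z.png

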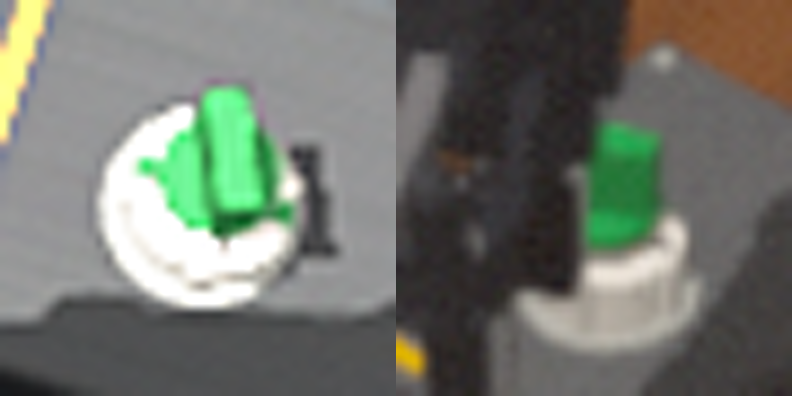

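Run:
```python
from plant import close_job
print(close_job())
```

```text
the job is handed in; nothing more can be done
None
```

The green carrier is out of the tray and locked in the white socket on the middle-sized dark box. I handed the job in at about 27 s with the gripper open, up and clear.

- **Going in:** the foot first touched the edge of the bore, with about 5 N upward. I backed off and shifted about 1.5 mm, and it entered freely. The spring force then rose at roughly 0.6 N per mm to about 11 N near the bottom.
- **Turning:** it turned clockwise about 1.2 rad with little resistance, then met the end stop, with a turning moment averaging 0.18 N m and a single peak reading of 0.24.
- **Locking:** I backed off 0.06 rad and let the spring lift it about 6 mm. A light upward tug, down to about -6 N on the wrist sensor, did not move it.
- **Last pictures:** the carrier sits upright in the socket with its bar along the notch line. In the side view the orange and red carriers look unmoved.
- **What disagreed:** the carrier sat about 2 mm off-centre in the grip compared with my camera estimate. Side forces on it stayed at 1 to 2.5 N while pushing and turning, and reached about 4 N during the tug.
- **Not checked:** I did not try turning the carrier back anticlockwise. In the last side view the gripper hid part of the socket.

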